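# Line-up bar through two bracket bushings

### The arm

A 7-joint arm with a two-finger parallel gripper is mounted at the origin on the work surface. World frame = base frame: x ahead of the robot, y to its left, z up, the work surface at z = 0. Lengths are in mm, angles in rad, forces in N, time in s.
With the tool pointing down it reaches from about 400 to 875 mm from the base axis. Payload 4.4 kg.
Tool frame: the origin (TCP) lies at the very end of the fingers, on their centre line; the grasp point (between the pads) lies 19 mm behind it; z points along the fingers, y is the direction in which the jaws open and shut (so a half turn about z gives the same grasp; the last joint's range is limited). The gripper opens to 85 mm and grips with 20 to 120 N. Pads are 22 mm wide; open, the fingers measure 114 mm over their backs; the gripper's body (76 mm by 85 mm) begins 54 mm behind the grasp point. The pads swing forward as they close: fully open they stand 13 mm farther back than shut.
Start: joints at [1.212, 0.628, 0.038, 1.517, -0.027, 0.996, -0.02], TCP at [187.64, -622.342, 231.313] pointing down, gripper open.
Joint ranges: [-3.06, 3.06], [-0.37, 2.12], [-1.25, 1.32], [0.18, 2.47], [-1.1, 4.24], [0.23, 1.98], [-2.94, 2.94]. Speed limits (rad/s): [2.57, 2.57, 3.14, 3.14, 3.14, 3.14, 3.14].

### API

Orientations are given as [roll, pitch, yaw] about the fixed x, y, z axes, in that order (R = Rz(yaw) Ry(pitch) Rx(roll)).
In Python, from cell import ctrl gives the robot as it stands. The module is installed in compiled form; this text tells all that it offers.
- The arm moves only by the shell command python3 -m jog 'ROWS'. ROWS is text: rows parted by semicolons, each of 7 numbers parted by spaces: the shift along the tool's x, y, z in mm, then the turn, a rotation vector about the tool's x, y, z in degrees, then the opening, from -1 (shut) to 1 (fully open). In form: x y z wx wy wz claw; .... A call has 1 to 8 rows; each row is the pose to reach, as a shift and turn from the pose commanded when the call began, along the tool's axes at that moment; what a row does not reach only later rows make up. A row lasts 1/8 s, in which the tool goes at most 62.5 mm and 10.7 degrees, less where a joint would pass 70% of its speed; a pose out of reach is approached as far as the arm can. A call with a gripper value outside its range is refused whole. The fingers move at their own pace and stop on an object; the grip force is fixed at half the most. Time passes only in rows, so rows that repeat a pose let the fingers close. It gives the time, the measured TCP pose, the force and the opening at its end, in the units of the state.
- ctrl.read_state(): the state, without advancing time (a new reading comes with each control period).
- ctrl.get_image(name): name is "scene" or "top"; returns a dict with "image" (480x640x3 uint8, red, green, blue), "z_map" (480x640 float32, mm along the optical axis (not along the pixel's ray), 0 where there is no reading), "vertical_fov" (degrees; the focal length in pixels is half the picture's height over the tangent of half this angle, whatever the lens; pixels are square), "cx", "cy" (the principal point, pixels), "extrinsics" (4x4, takes a point from world to camera coordinates). Camera axes: x right, y down, z forward; pixel columns grow to the right and rows downward; lengths in mm; the calibration is good to about 2 mm. A picture is of the moment at which its call begins.
- ctrl.finish_job(): hands the job in, once; it reports no verdict.
The state is a dict: "clock": time; "qpos": joint angles; "qd": joint speeds; "tau": joint torques, N m; "eef_pos": TCP position; "tool_rot": TCP orientation; "force": force on the tool from outside, world axes, zero at the start; "torque": the same for the moment, N m; "width": finger opening in mm.
Only numpy, scipy, OpenCV 4.12 (cv2) and the standard library are available. Lean on these libraries where they do the work, as an engineer would, in place of code of your own. Each camera call takes 0.05 s, during which the arm holds its last target.

### The job

First blow the dust out of the bracket's bushings: press the red nozzle cap of the clamped air duster all the way down and let it spring back up. Then take the green-banded line-up bar by its handle out of the wooden rack and, without forcing it, pass it tip first down through the bracket's upper bushing and on through the lower one. Finish while still holding the bar upright in the gripper, spanning both bushings, with its tip showing clearly below the lower bushing but not down on the plate and its handle still clear above the upper one; do not disturb the red-banded bar, the dial caliper or the red gauge block holder.

Things in the scene. Friction and masses are not known exactly. Their poses are not given: they have to be found in the camera images.
- station: fixed inspection station; origin on the bench under the common vertical axis of the two bushings; own z up, own +y points to the duster can, -y to the cast-iron block. Aluminium plate 130 mm (x) by 300 mm (y, -135 to +165), 12 mm thick, carrying block, bracket and can. The bracket has two level lugs, 44 mm in x, y from -30 to +22, 12 mm thick, undersides at 50 and 108 mm
- block_top (a point): middle of the top of the dark cast-iron toolmaker's block, 80 x 80 mm, 120 mm above the bench, 82 mm from the bushing axis; the bracket is screwed to its side
- upper_mouth (a point): centre of the mouth of the upper bronze bushing, 124 mm above the bench; z up along the bushing axis. Bore 13.5 mm, from here down to 108 mm; head 24 mm wide, 4 mm high, with a conical lead-in 19.5 mm wide at the mouth. Free gap between the bushings: 108 down to 66 mm
- lower_exit (a point): centre of the underside of the lower bushing (same shape), 50 mm above the bench, 74 mm straight under upper_mouth; z up along the axis. Its bore runs from its mouth at 66 mm down to here; the plate's top lies 38 mm lower
- nozzle_cap (a joint): travel of the red nozzle cap in m: 0 = up at rest, 0.005 = fully down. Spring: about 1.8 N to start it moving, 4.8 N fully down; springs back by itself
- cap_top (a point): centre of the flat top of the red nozzle cap (25 mm across the top), 161 mm above the bench at rest; press straight down; it moves with the cap. The upright air duster can under it is 47 mm in diameter, held in a clip, fixed, 125 mm from the bushing axis
- rack: fixed wooden rack, 190 mm along own y, 84 mm along own x; origin on the bench under its centre, z up. The front tier (x -42 to -2 mm) is 34 mm high and full of short fixed plug gauges up to 86 mm above the bench
- rack_rear (a point): middle of the top of the rack's rear tier (x -2 to +42 mm in the rack), 60 mm above the bench. Its two holes for the long bars, 13.2 mm wide and 52 mm deep, lie 35 mm either way along y; short fixed plug gauges stand at this point and 78 mm either way, up to 112 mm above the bench
- bar_handle (a point): centre of the round handle of the green-banded bar, standing loosely upright in either rear rack hole; 148 mm above the bench at the start. Handle 20 mm in diameter, 56 mm long, dark grey, bright green bands and end. Below it the steel shaft, 12 mm in diameter, 112 mm long, the last 7 mm tapering to a 7 mm flat tip. Own z points from tip to handle. 0.12 to 0.2 kg
- bar_tip (a point): centre of the tip of the green-banded bar, 140 mm along own -z from bar_handle
- red_bar_handle (a point): centre of the handle of the red-banded stepped bar: like the green one, but the upper 52 mm of its shaft is 14 mm thick, too thick for these bushings, and its bands are red; it stands in the other rack hole, 70 mm from the green one. Leave it
- caliper: chrome dial caliper lying on the bench, 235 mm along its own y, about 70 mm wide over the jaws, dial 17 mm high; origin on the bench under the middle of the beam. Leave it
- holder: red anodised gauge block holder with a sliding door cover, 72 (x) x 130 (y) x 36 mm, loose on the bench; origin under its centre. Leave it

How it is judged (in metres and radians):
On the way, in this order (a step that is already met when the one before it is completed fails the run):
1. the duster's nozzle cap is pressed all the way down (at least 4 mm of its 5 mm) (value of joint nozzle_cap above 0.004 m), for 0.05 s.
2. the nozzle cap has sprung back up (value of joint nozzle_cap below 0.001 m), for 0.1 s.
3. the bar, upright, is through the upper bushing with its tip between the two bushings (z of bar_tip in the frame of upper_mouth below -0.018 m and z of bar_tip in the frame of lower_exit above 0.012 m and horizontal distance between bar_tip and upper_mouth below 0.012 m and angle between the z axis of bar_tip and the z axis of upper_mouth, either way round below 0.14 rad), for 0.05 s.
4. the bar's tip has come out below the lower bushing (z of bar_tip in the frame of lower_exit below -0.004 m and horizontal distance between bar_tip and lower_exit below 0.006 m), for 0.1 s.
At the end, for the whole second after the job is handed in: Green bar gripped (over 1.5 N), still, within 0.06 rad of the bushing axis, through both bushings, tip 4 to 35 mm below the lower one and within 6 mm of the axis, pressing on the station under 25 N; nozzle cap up; red bar, caliper and holder within 20 mm of their starts (all of step 4 and z of bar_tip in the frame of lower_exit above -0.035 m and angle between the z axis of bar_tip and the z axis of upper_mouth, either way round below 0.06 rad and height (world z) of bar_handle above 0.15 m and contact force between the fingers and bar above 1.5 N and contact force between bar and station below 25 N and linear speed of bar below 0.02 m/s and value of joint nozzle_cap below 0.001 m and distance of each of red_bar_handle, caliper, holder from where it was at the start of the episode below 0.02 m); the arm keeps its last pose, push and grip.
It fails at once if the bar is forced: it presses on the station with more than 30 N (contact force between bar and station above 30 N).
It fails at once if the red-banded bar, the caliper or the gauge block holder is shifted by more than 20 mm (distance of any of red_bar_handle, caliper, holder from where it was at the start of the episode above 0.02 m).
It also fails if it takes over 64 s, if anything falls off the work surface, if the arm or the gripper's body presses on something with over 40 N, if the wrist force passes 120 N, or if a joint passes its speed limit or range.

## Working session

There is one attempt and no reset: what is moved stays moved. The work goes in short steps, Python scripts to look and compute and a shell command to move; the robot and the scene stay as the last step left them, time stands still between calls to the robot, and variables do not carry over. Pictures are saved under pics/ and viewed, and the job is handed in when it is done.

```bash
mkdir -p pics; python3 - <<'E'
from cell import ctrl
import cv2,numpy as np
s=ctrl.read_state()
for k,v in s.items(): print(k,np.round(v,3))
for n in ["scene","top"]:
    d=ctrl.get_image(n); cv2.imwrite(f"pics/{n}0.png",d["image"][:,:,::-1])
    np.savez(f"{n}0.npz",**d)
    print(n,d["vertical_fov"],d["cx"],d["cy"]);print(np.round(d["extrinsics"],3))
E
```

```text
clock 0.0
qpos [ 1.212  0.629  0.038  1.518 -0.027  0.996 -0.02 ]
qd [-0.001  0.     0.     0.001 -0.002 -0.    -0.   ]
tau [-0.0000e+00 -5.6339e+01  1.2270e+00 -1.9344e+01  1.1000e-02  1.0000e-02
 -0.0000e+00]
eef_pos [ 187.467 -621.734  230.401]
tool_rot [-3.14   0.     0.293]
force [-1.099  0.263 -0.534]
torque [0.031 0.039 0.02 ]
width 84.98
scene 56.60027932309456 320.23932810341313 236.71797608349152
[[-6.320000e-01  7.750000e-01  3.000000e-03  3.446640e+02]
 [ 4.860000e-01  3.990000e-01 -7.780000e-01 -2.323180e+02]
 [-6.040000e-01 -4.900000e-01 -6.290000e-01  1.233202e+03]
 [ 0.000000e+00  0.000000e+00  0.000000e+00  1.000000e+00]]
top 45.19741203379344 325.87274496876466 234.16962185156646
[[-2.200000e-02 -1.000000e+00  1.300000e-02  5.035500e+01]
 [-9.990000e-01  2.100000e-02 -4.200000e-02  6.115380e+02]
 [ 4.200000e-02 -1.400000e-02 -9.990000e-01  1.325597e+03]
 [ 0.000000e+00  0.000000e+00  0.000000e+00  1.000000e+00]]
```

View pics/scene0.png

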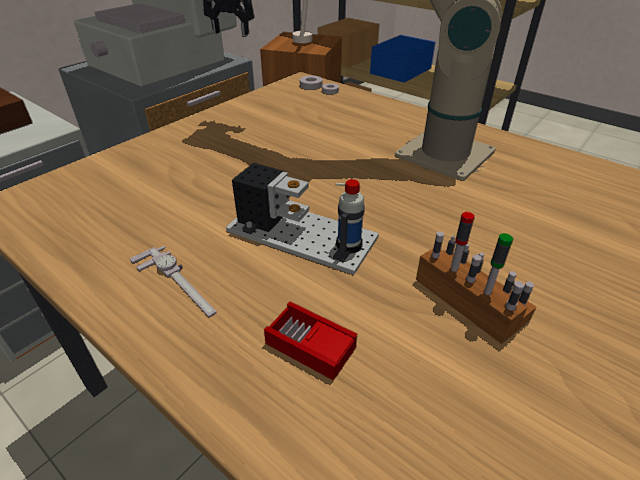

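View pics/top0.png

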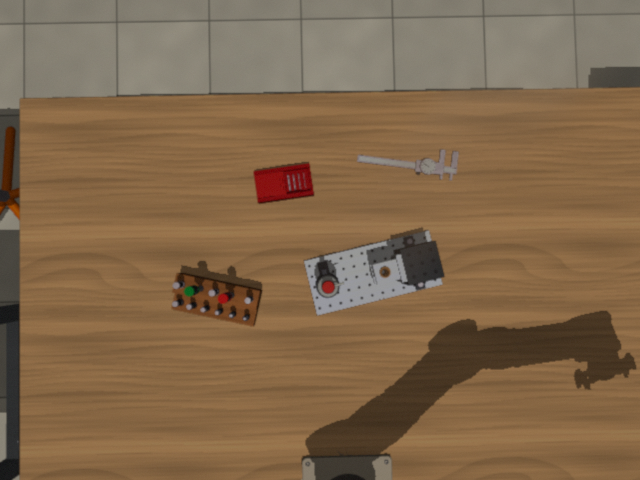

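```bash
cat > h.py <<'E'
import numpy as np,cv2
from scipy.spatial.transform import Rotation as Rn
def load(n): return dict(np.load(n,allow_pickle=True))
def f(d): return 240/np.tan(np.radians(float(d["vertical_fov"]))/2)
def back(d,u,v,Z):
    F=f(d);c=np.array([(u-d["cx"])/F*Z,(v-d["cy"])/F*Z,Z*np.ones_like(u)]).T
    E=d["extrinsics"];return (c-E[:3,3])@E[:3,:3]
def proj(d,p):
    E=d["extrinsics"];c=np.atleast_2d(p)@E[:3,:3].T+E[:3,3];F=f(d)
    return np.c_[c[:,0]/c[:,2]*F+d["cx"],c[:,1]/c[:,2]*F+d["cy"]]
def atz(d,u,v,z): # ray with plane z
    E=d["extrinsics"];o=-E[:3,:3].T@E[:3,3];r=E[:3,:3].T@np.array([(u-d["cx"])/f(d),(v-d["cy"])/f(d),1]);return o+r*(z-o[2])/r[2]
def cloud(d):
    v,u=np.mgrid[0:480,0:640].astype(float);Z=d["z_map"].astype(float)
    P=back(d,u.ravel(),v.ravel(),Z.ravel());P[Z.ravel()==0]=np.nan;return P.reshape(480,640,3)
def crop(n,out,x0,y0,x1,y1,s):
    d=load(n);cv2.imwrite(out,cv2.resize(d["image"][y0:y1,x0:x1,::-1],None,fx=s,fy=s,interpolation=cv2.INTER_CUBIC))
E
python3 - <<'E'
from h import *
crop("top0.npz","pics/t1.png",160,230,460,330,2.6)
crop("scene0.npz","pics/s1.png",220,150,400,280,4.2)
crop("scene0.npz","pics/s2.png",400,190,560,350,3.7)
for n in ["scene0.npz","top0.npz"]:
    d=load(n);P=cloud(d);h=cv2.cvtColor(d["image"],cv2.COLOR_RGB2HSV).astype(int)
    for nm,lo,hi in [("green",45,75),("red",-1,6)]:
        m=(h[...,0]>=lo)&(h[...,0]<=hi)&(h[...,1]>150)&(h[...,2]>60)
        if n[0]=='t': m[:110]=0;m[400:]=0
        k,l,st,c=cv2.connectedComponentsWithStats(m.astype(np.uint8))
        for i in range(1,k):
            if st[i,4]>8:
                q=P[l==i]; print(n,nm,st[i],np.round(c[i],2),"med",np.round(np.nanmedian(q,0),1),"zmax",np.round(np.nanmax(q[:,2]),1))
E
```

```text
scene0.npz green [499 234  14   8  88] [505.67 237.38] med [499.  319.1 175.7] zmax 177.3
scene0.npz red [345 179  14  16 172] [352.02 186.24] med [505.5  41.1 157.6] zmax 161.7
scene0.npz red [461 212  14  12 115] [467.37 217.09] med [486.3 252.2 175.1] zmax 177.4
scene0.npz red [456 239  11   6  35] [460.94 242.14] med [489.5 253.9 125.4] zmax 130.5
scene0.npz red [ 264  302   93   78 2491] [313.43 340.38] med [739.7 149.6  31.8] zmax 38.8
top0.npz green [184 286  10  10  74] [188.76 290.88] med [496.6 318.8 177.1] zmax 182.8
top0.npz red [ 254  163   60   40 1109] [279.09 183.44] med [729.4 149.1  33.8] zmax 45.4
top0.npz red [295 167   7  18  37] [296.73 174.89] med [755.  102.8   6.6] zmax 37.0
top0.npz red [291 190   4   5   9] [292.33 191.33] med [715.3 113.    7. ] zmax 37.6
top0.npz red [322 281  12  12 117] [327.7 286.4] med [499.6  37.5 161.8] zmax 167.2
top0.npz red [218 293  11  11  90] [222.71 298.29] med [480.7 250.9 176.8] zmax 185.8
```

View pics/t1.png

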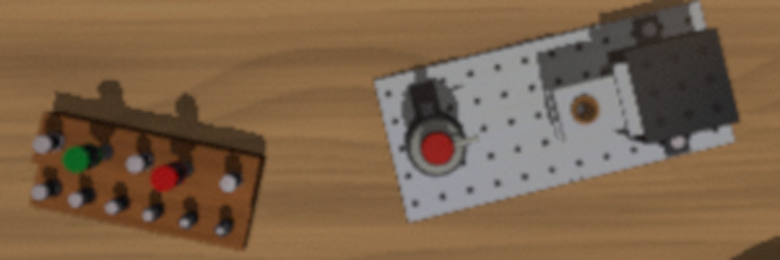

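View pics/s1.png

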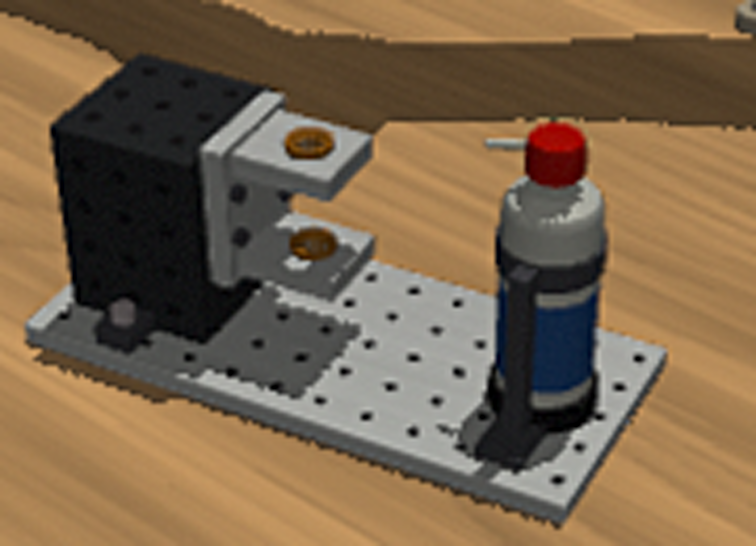

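View pics/s2.png

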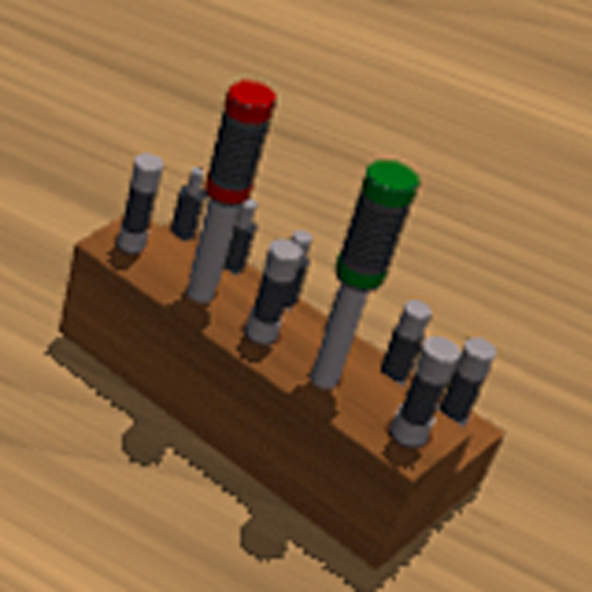

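```bash
python3 - <<'E'
from h import *
T=load("top0.npz");S=load("scene0.npz");PT=cloud(T);PS=cloud(S)
def blob(d,lo,hi,box,smin=100,vmin=40):
    h=cv2.cvtColor(d["image"],cv2.COLOR_RGB2HSV).astype(int);m=(h[...,0]>=lo)&(h[...,0]<=hi)&(h[...,1]>smin)&(h[...,2]>vmin)
    b=np.zeros_like(m);x0,y0,x1,y1=box;b[y0:y1,x0:x1]=1;return m&b
# tops
def ctr(m): v,u=np.nonzero(m);return (u.min()+u.max())/2,(v.min()+v.max())/2,u.mean(),v.mean(),len(u)
for nm,box,lo,hi,z in [("green",(180,280,202,302),40,80,176),("red",(212,288,235,308),-1,8,176),("cap",(315,275,340,298),-1,8,161)]:
    a=ctr(blob(T,lo,hi,box));print(nm,"top",np.round(a,1),np.round(atz(T,a[2],a[3],z),1),np.round(atz(T,a[0],a[1],z),1))
# scene top face via depth points
for nm,box,z in [("green",(494,228,520,255),176),("red",(456,207,482,232),176),("cap",(340,175,365,200),161)]:
    x0,y0,x1,y1=box;q=PS[y0:y1,x0:x1].reshape(-1,3);q=q[(abs(q[:,2]-z)<3)];print(nm,"scene",len(q),np.round((np.nanmin(q,0)+np.nanmax(q,0))/2,1),np.round(q.mean(0),1))
    q=PT.reshape(-1,3);q=q[(abs(q[:,2]-z)<6)];
# bronze
for d,nm,box,z in [(T,"T",(373,260,398,283),124),(S,"S",(283,177,305,190),124)]:
    m=blob(d,8,22,box,150,60);a=ctr(m);print("bronze",nm,np.round(a,1),np.round(atz(d,a[0],a[1],z),1),np.round(atz(d,a[2],a[3],z),1))
# block top & block vs plate
q=PT[230:300,395:450].reshape(-1,3);q=q[abs(q[:,2]-120)<5];r=cv2.minAreaRect(q[:,:2].astype(np.float32));print("block T",r)
q=PS[155:215,225:290].reshape(-1,3);q=q[abs(q[:,2]-120)<2.5];r=cv2.minAreaRect(q[:,:2].astype(np.float32));print("block S",r, len(q))
q=PT[220:325,295:450].reshape(-1,3);q=q[abs(q[:,2]-12)<5];r=cv2.minAreaRect(q[:,:2].astype(np.float32));print("plate T",r)
# bench z check
print(np.nanmedian(PT[320:340,200:300,2]),np.nanmedian(PS[300:330,150:200,2]))
E
```

```text
green top [191.  290.5 189.  290.7  86. ] [497.1 318.7 176. ] [497.4 314.8 176. ]
red top [223.  295.5 223.  297.9 111. ] [481.  250.4 176. ] [485.9 250.4 176. ]
cap top [328.  286.5 327.9 286.5 129. ] [498.6  37.6 161. ] [498.6  37.4 161. ]
green scene 112 [499.  318.9 175.2] [498.9 319.2 175.5]
red scene 87 [482.4 251.  175.3] [483.2 251.2 175.6]
cap scene 91 [499.6  38.1 159.9] [499.8  38.1 160. ]
bronze T [385.5 269.  386.  268.8   9. ] [531.1 -86.2 124. ] [531.6 -87.2 124. ]
bronze S [296.  182.  294.  182.6  60. ] [521.4 -81.5 124. ] [525.7 -83.  124. ]
block T ((539.7510375976562, -151.98269653320312), (79.95310974121094, 103.00663757324219), 12.396286010742188)
block S ((538.9332275390625, -142.98974609375), (82.17610168457031, 124.83745574951172), 12.187154769897461) 933
plate T ((522.685302734375, -67.86851501464844), (358.2570495605469, 241.01063537597656), 88.67378997802734)
1.2848778735320312 -0.8809830244902781
```

```bash
python3 - <<'E'
from h import *
crop("top0.npz","pics/t2.png",365,255,405,285,18)
crop("scene0.npz","pics/s3.png",275,170,325,220,12)
T=load("top0.npz");S=load("scene0.npz")
print(proj(T,[526,-84,124]),proj(S,[526,-84,124]))
for yaw in (12,12.5,13):
  a=np.radians(yaw);print(yaw,np.array([499,37.8])-125*np.array([-np.sin(a),np.cos(a)]))
E
```

```text
[[384.54118739 271.44072883]] [[293.53060497 182.52985469]]
12 [524.98896135 -84.46845009]
12.5 [526.05495174 -84.23700089]
13 [527.11888179 -83.9962581 ]
```

View pics/t2.png

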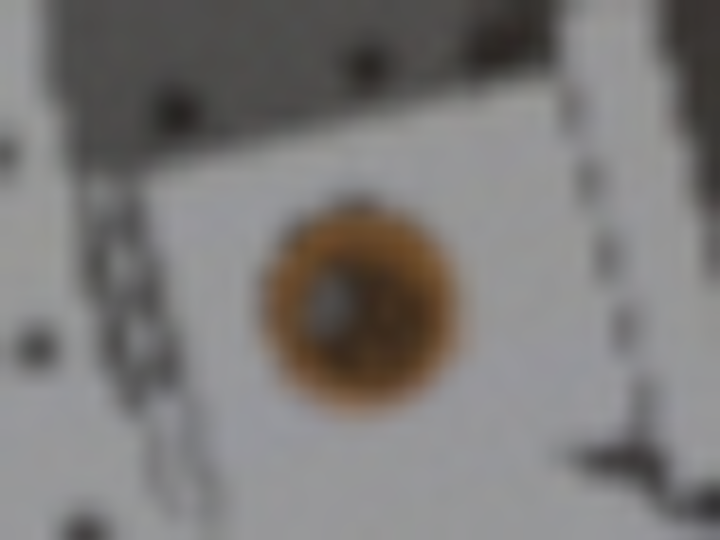

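View pics/s3.png

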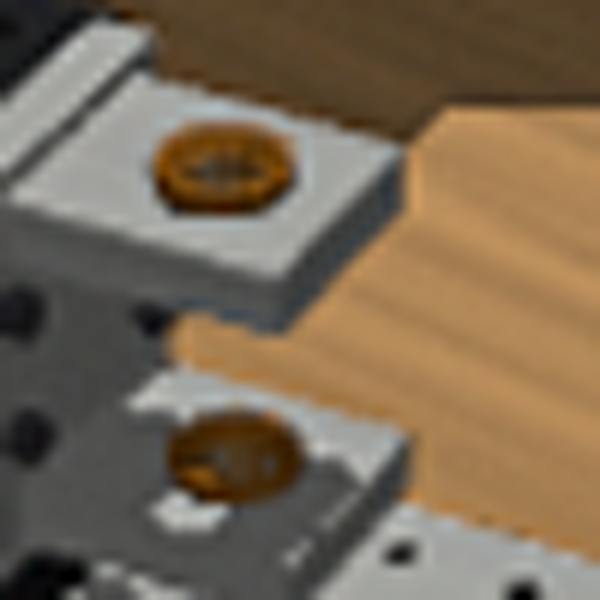

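```bash
cat >> h.py <<'E'
def goto(s,x,y,z,yaw=None):
    R=Rn.from_euler('xyz',s["tool_rot"]);p=np.array(s["eef_pos"]);d=R.inv().apply(np.array([x,y,z])-p)
    print("clock",np.round(s["clock"],2),"tcp",np.round(p,1),"rpy",np.round(s["tool_rot"],4),"F",np.round(s["force"],1),"w",np.round(s["width"],1))
    print("tool shift",np.round(d,1),end=" ")
    if yaw is not None:
        print("turn deg",np.round((R.inv()*Rn.from_euler('xyz',[np.pi,0,yaw])).as_rotvec(degrees=True),2),end="")
    print()
E
python3 -c "
from h import *;from cell import ctrl
goto(ctrl.read_state(),499.1,37.8,215)"
```

```text
clock 0.1 tcp [ 187.5 -621.8  230.5] rpy [-3.1399  0.      0.2928] F [-0.2  0.4 -0.6] w 85.3
tool shift [ 488.8 -541.5   16.4]
```

```bash
python3 -m jog '40 -44 0 0 0 0 -1;80 -88 0 0 0 0 -1;120 -132 0 0 0 0 -1;160 -176 0 0 0 0 -1;200 -220 0 0 0 0 -1;240 -264 0 0 0 0 -1;280 -308 0 0 0 0 -1;280 -308 0 0 0 0 -1'
python3 -c "
from h import *;from cell import ctrl
goto(ctrl.read_state(),499.1,37.8,215)"
```

```text
clock: 1.1
eef_pos: [368.9, -241.8, 231.2]
tool_rot: [-3.14, -0.001, 0.302]
force: [-0.2, -0.6, -0.1]
width: 0.0
clock 1.1 tcp [ 368.9 -241.8  231.2] rpy [-3.1396e+00 -1.0000e-03  3.0240e-01] F [-0.2 -0.6 -0.1] w 0.0
tool shift [ 207.6 -228.1   16.9]
```

```bash
python3 -m jog '40 -44 0 0 0 0 -1;80 -88 0 0 0 0 -1;120 -132 0 0 0 0 -1;160 -176 10 0 0 0 -1;200 -220 16 0 0 0 -1;207 -228 17 0 0 0 -1;207 -228 17 0 0 0 -1;207 -228 17 0 0 0 -1'
python3 -c "
from h import *;from cell import ctrl
goto(ctrl.read_state(),499.1,37.8,163)
for n in ['scene','top']:
    d=ctrl.get_image(n);np.savez(n+'1.npz',**d)
crop('scene1.npz','pics/s4.png',250,60,450,260,3)
crop('top1.npz','pics/t4.png',250,220,450,360,3)"
```

```text
clock: 2.1
eef_pos: [498.6, 29.0, 214.3]
tool_rot: [3.141, 0.001, 0.29]
force: [-0.2, -0.4, 0.5]
width: -0.3
clock 2.1 tcp [498.6  29.  214.3] rpy [3.1406e+00 1.1000e-03 2.8950e-01] F [-0.2 -0.4  0.5] w -0.3
tool shift [ 3.1 -8.4 51.3]
```

View pics/s4.png

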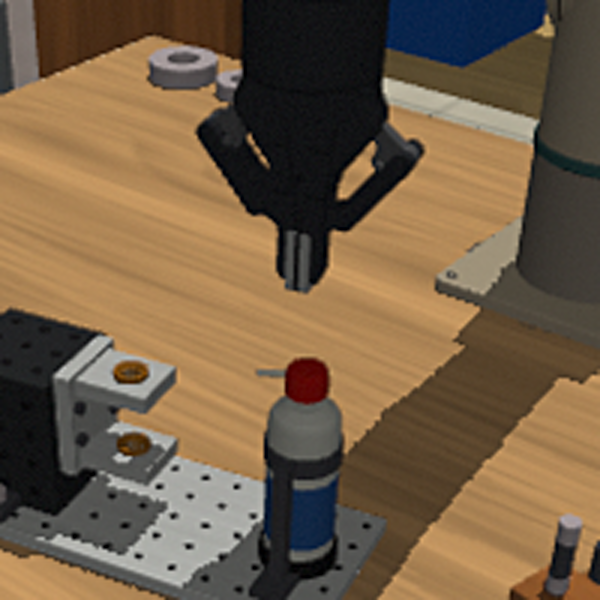

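The closed gripper hangs above the red cap (scene ≈ (352,187)), with the fingertip at ≈ (349,157), slightly toward the bushing side. I'll correct that and then press.

```bash
python3 -c "
from h import *;from cell import ctrl
goto(ctrl.read_state(),499.1,37.8,163)"
python3 -m jog '3 -8 30 0 0 0 -1;3 -8 42 0 0 0 -1;3 -8 42 0 0 0 -1;3 -8 42 0 0 0 -1'
python3 -c "
from h import *;from cell import ctrl
goto(ctrl.read_state(),499.1,37.8,163)"
```

```text
clock 2.2 tcp [498.8  29.3 214.5] rpy [3.1409e+00 4.0000e-04 2.8950e-01] F [-0.4 -0.8 -0.3] w -0.0
tool shift [ 2.8 -8.1 51.5] 
clock: 2.7
eef_pos: [500.2, 39.3, 173.0]
tool_rot: [3.141, -0.001, 0.292]
force: [0.3, -0.3, -0.3]
width: -0.4
clock 2.7 tcp [500.2  39.3 173. ] rpy [ 3.1411e+00 -9.0000e-04  2.9200e-01] F [ 0.3 -0.3 -0.3] w -0.4
tool shift [-1.5  1.1 10. ]
```

```bash
python3 -m jog '-1 1 10 0 0 0 -1;-1 1 13 0 0 0 -1;-1 1 15 0 0 0 -1;-1 1 17 0 0 0 -1;-1 1 17 0 0 0 -1'
```

```text
clock: 3.32
eef_pos: [499.2, 38.3, 156.0]
tool_rot: [3.141, -0.0, 0.292]
force: [-2.2, -1.8, 9.3]
width: -0.0
```

```bash
python3 -m jog '0 0 0.5 0 0 0 -1;0 0 1 0 0 0 -1;0 0 1 0 0 0 -1'; python3 -m jog '0 0 -6 0 0 0 -1;0 0 -30 0 0 0 -1;0 0 -60 0 0 0 -1;0 0 -110 0 0 0 -1;0 0 -110 0 0 0 -1'
python3 -c "
from h import *;from cell import ctrl
goto(ctrl.read_state(),498,319,220,0.292+1.045)
d=ctrl.get_image('scene');np.savez('scene2.npz',**d)
crop('scene2.npz','pics/s5.png',300,150,400,250,5)
"
```

```text
clock: 3.7
eef_pos: [499.2, 38.3, 155.9]
tool_rot: [3.141, -0.001, 0.292]
force: [-3.6, -1.6, 18.0]
width: 0.1
clock: 4.32
eef_pos: [501.5, 39.4, 267.6]
tool_rot: [3.141, -0.008, 0.293]
force: [0.1, -0.6, -0.6]
width: -0.3
clock 4.32 tcp [501.5  39.4 267.6] rpy [ 3.1407 -0.0077  0.293 ] F [ 0.1 -0.6 -0.6] w -0.3
tool shift [  77.  -268.8   47.9] turn deg [  0.28  -0.37 -59.82]
```

View pics/s5.png

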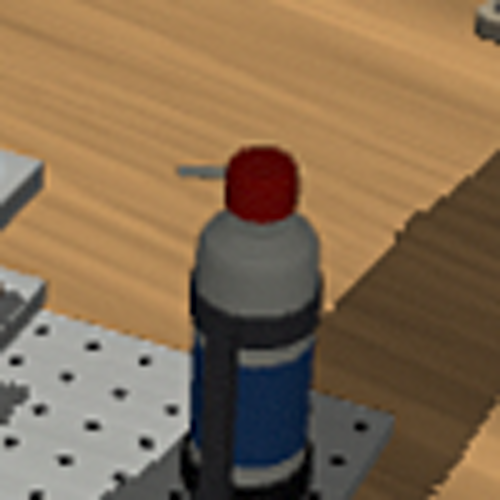

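The cap bottomed at z = 155.9, where the force rose steeply to 18 N. The picture shows it back up at scene ≈ (352,187). Next I'll go over the green bar with the jaws across the rack.

```bash
python3 -m jog '12 -42 0 0 0 -9 1;24 -84 0 0 0 -18 1;36 -126 0 0 0 -27 1;48 -168 0 0 0 -36 1;60 -210 0 0 0 -45 1;70 -245 0 0 0 -53 1;77 -269 0 0 0 -60 1;77 -269 0 0 0 -60 1'
python3 -c "
from h import *;from cell import ctrl
goto(ctrl.read_state(),498,319,220,0.292+1.045)"
```

```text
clock: 5.38
eef_pos: [493.6, 320.4, 262.5]
tool_rot: [-3.138, 0.0, 1.343]
force: [-0.4, 0.2, -1.7]
width: 85.2
clock 5.38 tcp [493.6 320.4 262.5] rpy [-3.1384e+00  4.0000e-04  1.3429e+00] F [-0.4  0.2 -1.7] w 85.2
tool shift [-0.3  4.8 42.5] turn deg [-0.19  0.02  0.34]
```

```bash
python3 -m jog '0 4 30 0 0 0 1;0 4 55 0 0 0 1;0 4 55 0 0 0 1;0 4 55 0 0 0 1'
python3 -c "
from h import *;from cell import ctrl
goto(ctrl.read_state(),498,319,130,0.292+1.045)
for n in ['scene','top']:
    d=ctrl.get_image(n);np.savez(n+'3.npz',**d)
crop('scene3.npz','pics/s6.png',400,100,560,350,2.4)
crop('top3.npz','pics/t6.png',150,240,280,340,5)"
```

```text
clock: 5.88
eef_pos: [499.5, 317.0, 209.8]
tool_rot: [3.141, -0.0, 1.338]
force: [-0.8, 0.6, 0.3]
width: 85.5
clock 5.88 tcp [499.5 317.  209.8] rpy [ 3.1412 -0.      1.3383] F [-0.8  0.6  0.3] w 85.5
tool shift [ 1.6 -2.  79.8] turn deg [ 0.03 -0.    0.07]
```

View pics/s6.png

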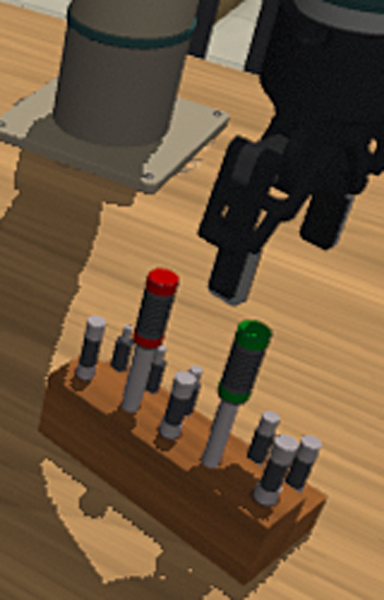

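View pics/t6.png

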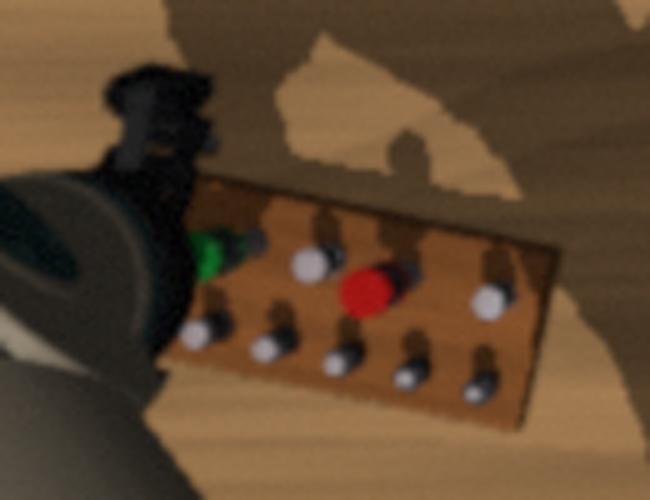

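```bash
python3 -m jog '2 -2 30 0 0 0 1;2 -2 60 0 0 0 1;2 -2 80 0 0 0 1;2 -2 80 0 0 0 1;2 -2 80 0 0 0 1'
python3 -c "
from h import *;from cell import ctrl
goto(ctrl.read_state(),498,319,130,0.292+1.045)
for n in ['scene']:
    d=ctrl.get_image(n);np.savez(n+'4.npz',**d)
    print(proj(d,[[498,319,130],[498,319,148]]))
crop('scene4.npz','pics/s7.png',430,150,570,300,4)"
```

```text
clock: 6.6
eef_pos: [498.4, 320.5, 130.6]
tool_rot: [3.14, -0.002, 1.34]
force: [-0.6, 0.0, 0.1]
width: 85.0
clock 6.6 tcp [498.4 320.5 130.6] rpy [ 3.1401e+00 -1.7000e-03  1.3397e+00] F [-0.6  0.   0.1] w 85.0
tool shift [-1.6 -0.   0.6] turn deg [ 0.09 -0.1   0.16]
[[498.16732546 259.73944275]
 [501.15063662 250.98956416]]
```

View pics/s7.png

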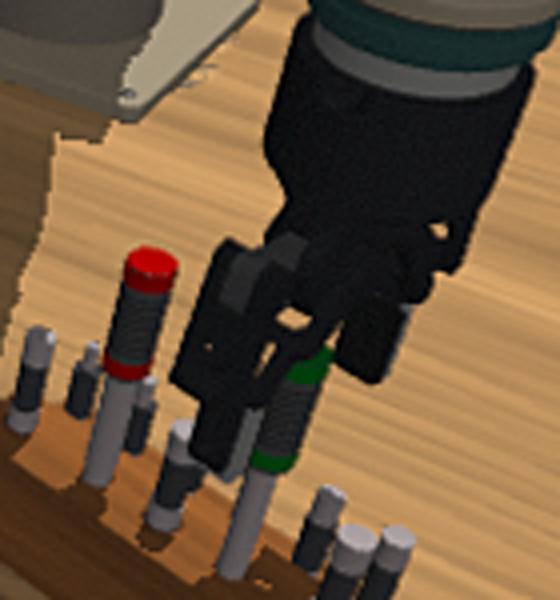

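The handle stands between the pads: green bands at scene ≈ (507,242) and (498,265), with a finger on each side. I'll close on it.

```bash
python3 -m jog '-1.5 0 0 0 0 0 1;-1.5 0 0 0 0 0 0;-1.5 0 0 0 0 0 -0.3;-1.5 0 0 0 0 0 -1;-1.5 0 0 0 0 0 -1;-1.5 0 0 0 0 0 -1;-1.5 0 0 0 0 0 -1;-1.5 0 0 0 0 0 -1'
```

```text
clock: 7.65
eef_pos: [497.3, 318.6, 129.5]
tool_rot: [3.142, -0.0, 1.34]
force: [-0.8, 0.2, 2.0]
width: 18.5
```

```bash
python3 -m jog '0 0 -10 0 0 0 -1;0 0 -30 0 0 0 -1;0 0 -60 0 0 0 -1;0 0 -100 0 0 0 -1;0 0 -140 0 0 0 -1;0 0 -180 0 0 0 -1;0 0 -180 0 0 0 -1;0 0 -180 0 0 0 -1'
python3 -c "
from h import *;from cell import ctrl
goto(ctrl.read_state(),525.8,-84.2,300)
for n in ['scene','top']:
    d=ctrl.get_image(n);np.savez(n+'5.npz',**d)
crop('scene5.npz','pics/s8.png',420,100,580,300,3)"
```

```text
clock: 8.65
eef_pos: [496.8, 317.9, 308.7]
tool_rot: [-3.141, 0.001, 1.34]
force: [-0.6, -0.0, -2.2]
width: 18.6
clock 8.65 tcp [496.8 317.9 308.7] rpy [-3.1409e+00  1.2000e-03  1.3399e+00] F [-0.6 -0.  -2.2] w 18.6
tool shift [-384.8  120.3    9.1]
```

View pics/s8.png

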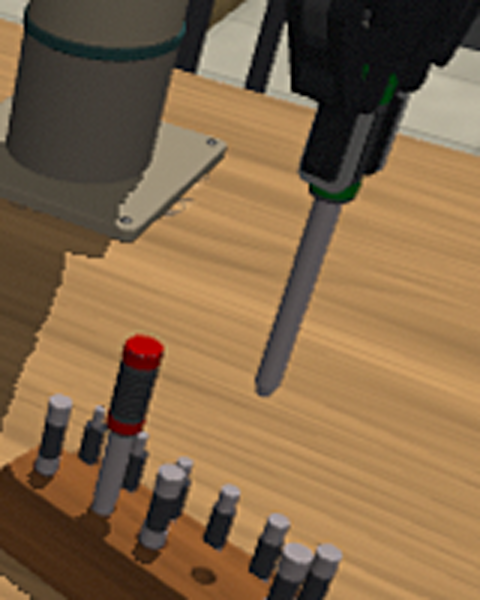

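```bash
python3 -m jog '-55 17 0 0 0 0 -1;-110 34 0 0 0 0 -1;-165 51 0 0 0 0 -1;-220 69 0 0 0 0 -1;-275 86 0 0 0 0 -1;-330 103 0 0 0 0 -1;-370 116 0 0 0 0 -1;-385 120 0 0 0 0 -1'
python3 -m jog '0 0 0 0 0 0 -1;0 0 0 0 0 0 -1'
python3 -c "
from h import *;from cell import ctrl
goto(ctrl.read_state(),525.8,-84.2,270,1.337)
for n in ['scene','top']:
    d=ctrl.get_image(n);np.savez(n+'6.npz',**d)
crop('scene6.npz','pics/s9.png',220,40,380,240,3)
crop('top6.npz','pics/t9.png',330,220,450,310,5)"
```

```text
clock: 9.75
eef_pos: [525.2, -87.1, 308.0]
tool_rot: [-3.139, 0.001, 1.335]
force: [-0.6, 1.1, -1.6]
width: 18.5
clock: 10.0
eef_pos: [525.9, -81.4, 309.0]
tool_rot: [-3.141, -0.001, 1.343]
force: [-0.8, 0.9, -0.9]
width: 18.9
clock 10.0 tcp [525.9 -81.4 309. ] rpy [-3.1406e+00 -1.3000e-03  1.3429e+00] F [-0.8  0.9 -0.9] w 18.9
tool shift [-2.8  0.6 39. ] turn deg [-0.05 -0.08  0.34]
```

View pics/s9.png

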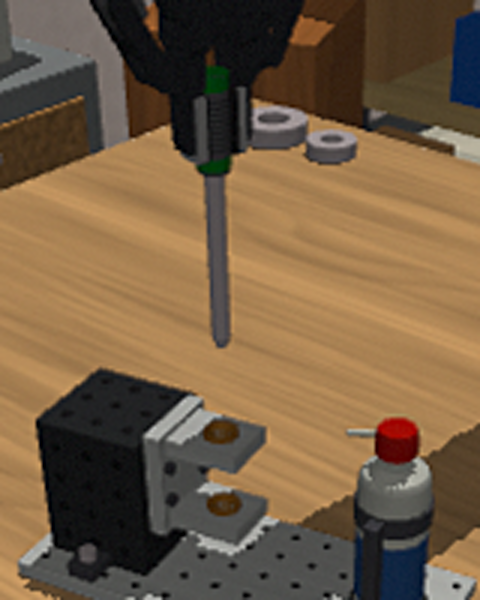

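View pics/t9.png

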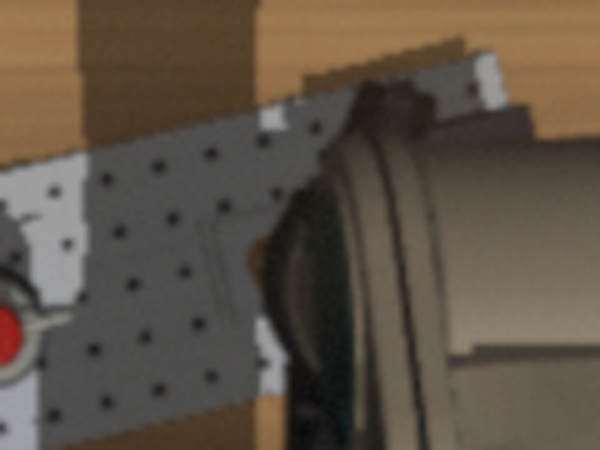

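```bash
cat > shaft.py <<'E'
from h import *
from scipy.optimize import least_squares
def shaft(fn,tcp,zlo,zhi,n=None,verbose=1):
    d=load(fn);P=cloud(d)
    m=(np.hypot(P[...,0]-tcp[0],P[...,1]-tcp[1])<16)&(P[...,2]>zlo)&(P[...,2]<zhi)
    q=P[m];E=d["extrinsics"];cam=-E[:3,:3].T@E[:3,3]
    zc=(zlo+zhi)/2
    def res(p): # x,y at zc, slopes
        a=np.array([p[0],p[1],zc]);u=np.array([p[2],p[3],1]);u/=np.linalg.norm(u)
        w=q-a;return np.linalg.norm(w-np.outer(w@u,u),axis=1)-6
    r=least_squares(res,[tcp[0],tcp[1],0,0],loss="soft_l1")
    # image edges centreline
    vs,us=np.nonzero(m);mid=[]
    for v in np.unique(vs):
        x=us[vs==v]
        if len(x)>2: mid.append((v,(x.min()+x.max())/2,len(x)))
    mid=np.array(mid);k=np.polyfit(mid[:,0],mid[:,1],1)
    if verbose: print("pts",len(q),"axis at z",zc,np.round(r.x,4),"rms",np.sqrt(np.mean(r.fun**2)).round(2))
    # lateral offsets of image centreline to projected kinematic vertical
    for z in (zlo+5,zhi-5):
        uv=proj(d,[tcp[0],tcp[1],z])[0];print(" z",z,"proj u",uv.round(2),"seen u",np.polyval(k,uv[1]).round(2))
    return r.x
E
python3 -c "
from shaft import *
shaft('scene6.npz',[525.9,-81.4],196,290)"
```

```text
pts 325 axis at z 243.0 [ 5.261893e+02 -8.109020e+01  4.000000e-03 -2.900000e-03] rms 0.95
 z 201 proj u [293.17 147.64] seen u 293.35
 z 285 proj u [291.48 104.09] seen u 291.43
```

```bash
python3 - <<'E'
from h import *
from scipy.optimize import minimize
t=np.linspace(0,2*np.pi,60)
def mask(d,x,y,z,ss=8):
    u0,v0,u1,v1=box
    pts=np.vstack([np.c_[x+12*np.cos(t),y+12*np.sin(t),np.full(60,zz)] for zz in (z,z-4)])
    uv=proj(d,pts);h=cv2.convexHull(((uv-[u0-.5,v0-.5])*ss*16).astype(np.int32))
    im=np.zeros(((v1-v0)*ss,(u1-u0)*ss),np.uint8);cv2.fillConvexPoly(im,h,255,shift=4)
    return cv2.resize(im,(u1-u0,v1-v0),interpolation=cv2.INTER_AREA)/255.
for fn,z,g in [("top0.npz",124,(525.8,-84.2)),("scene0.npz",124,(525.8,-84.2)),("scene1.npz",124,(525.8,-84.2)),("scene6.npz",124,(525.8,-84.2)),("scene0.npz",66,(525.8,-84.2)),("scene6.npz",66,(525.8,-84.2))]:
    d=load(fn);c=proj(d,[g[0],g[1],z-2])[0].astype(int);box=(c[0]-13,c[1]-13,c[0]+14,c[1]+14)
    im=d["image"][box[1]:box[3],box[0]:box[2]].astype(float)
    sat=(im[...,0]-im[...,2])/(im.max(2)+1)   # bronze: R>>B
    if fn[0]=='t': # bore centre shows grey: fill
        pass
    obs=np.clip((sat-.15)/.45,0,1)
    if z==124 or 1:
        b=(obs>.5).astype(np.uint8);cnt,_=cv2.findContours(b,cv2.RETR_EXTERNAL,cv2.CHAIN_APPROX_NONE);
        cc=max(cnt,key=cv2.contourArea);f_=np.zeros_like(b);cv2.fillPoly(f_,[cv2.convexHull(cc)],1)
        keep=cv2.dilate(f_,np.ones((3,3)));obs=np.where(cv2.erode(f_,np.ones((3,3)))>0,1,obs)*keep
    best=min(((np.sum((mask(d,g[0]+a,g[1]+e,z)-obs)**2),g[0]+a,g[1]+e) for a in np.arange(-5,5.1,.5) for e in np.arange(-5,5.1,.5)))
    print(fn,z,np.round(best,2),"area",obs.sum().round(1),mask(d,*g,z).sum().round(1))
E
```

```text
top0.npz 124 [ 12.43 525.8  -84.2 ] area 78.0 104.5
scene0.npz 124 [248.58 520.8  -87.2 ] area 177.0 85.1
scene1.npz 124 [253.64 520.8  -87.2 ] area 185.1 85.1
scene6.npz 124 [254.48 520.8  -87.7 ] area 189.6 85.1
scene0.npz 66 [205.17 520.8  -89.2 ] area 136.9 82.4
scene6.npz 66 [207.5 520.8 -87.2] area 141.4 82.4
```

```bash
python3 - <<'E'
from h import *
t=np.linspace(0,2*np.pi,60)
def mask(d,x,y,z,ss=8):
    u0,v0,u1,v1=box
    pts=np.vstack([np.c_[x+12*np.cos(t),y+12*np.sin(t),np.full(60,zz)] for zz in (z,z-4)])
    uv=proj(d,pts);h=cv2.convexHull(((uv-[u0-.5,v0-.5])*ss*16).astype(np.int32))
    im=np.zeros(((v1-v0)*ss,(u1-u0)*ss),np.uint8);cv2.fillConvexPoly(im,h,255,shift=4)
    return cv2.resize(im,(u1-u0,v1-v0),interpolation=cv2.INTER_AREA)/255.
for fn,z in [("scene0.npz",124),("scene6.npz",124),("scene0.npz",66),("scene6.npz",66)]:
    g=(525.8,-84.2)
    d=load(fn);c=proj(d,[g[0],g[1],z-2])[0].round().astype(int);box=(c[0]-9,c[1]-7,c[0]+10,c[1]+8)
    im=d["image"][box[1]:box[3],box[0]:box[2]].astype(float)
    sat=(im[...,0]-im[...,2])/(im.max(2)+1)
    if z==124 and fn=="scene0.npz": print((sat*100).astype(int))
    b=(sat>.5).astype(np.uint8);k,l,st,_=cv2.connectedComponentsWithStats(b);i=1+np.argmax(st[1:,4]);b=(l==i).astype(np.uint8)
    cnt,_=cv2.findContours(b,cv2.RETR_EXTERNAL,cv2.CHAIN_APPROX_NONE);f_=np.zeros_like(b);cv2.fillPoly(f_,[cv2.convexHull(max(cnt,key=cv2.contourArea))],1)
    obs=f_.astype(float)
    L=sorted(((np.sum((mask(d,g[0]+a,g[1]+e,z)-obs)**2),g[0]+a,g[1]+e) for a in np.arange(-5,5.1,.5) for e in np.arange(-5,5.1,.5)))
    print(fn,z,np.round(np.mean(L[:6],0),2),"area",obs.sum(),mask(d,*g,z).sum().round(1))
E
```

```text
[[ 2  0  2 32 43 62 62 56 53 52 51 51 52 52 51 51 50 48 47]
 [ 3  2  1  1  3 12 12 45 67 60 60 55 53 51 53 52 50 50 52]
 [ 2  2  2  1  0  0  1  0  0 10 24 44 63 60 58 55 55 50 52]
 [ 2  3  1  0  0 -2 -3 -3 -5 -4 -3 -3 -1 12 42 44 63 60 58]
 [ 1  2  0 -2  1 29 38 41 41 41 39 30 15 -5 -1  0  9 12 45]
 [ 2  0  1 17 51 72 82 90 86 86 86 71 58 41 17 -2  0  1  1]
 [ 1 -1  3 55 98 89 87 82 80 80 89 88 98 66 24 -2  1  1  1]
 [ 1  0 12 89 85 81 64 46 63 62 88 79 89 87 30 -2  1  1  1]
 [ 1  1 11 99 86 82 53 29 57 57 80 66 84 96 20 -1  0  1  3]
 [ 2  0 -2 98 88 84 78 56 58 62 85 82 88 95 12  0  1  1  1]
 [ 1  1  0 34 98 96 86 82 80 84 98 96 96  6  0  0  1  1  3]
 [ 1  1  0  0  7 60 89 88 98 98 73 42 12  0  2  2  3  2  2]
 [ 1  1  1  0  0  0 -1 -1  0 -1  0  0  1  0  1  1  1  4  1]
 [ 1  1  2  1  0  0  1  1  1  0  0  1  1  1  1  2  0  1 -3]
 [ 1  2  1  2  2  2  1  1  1  1  1  1  2  2  2  1  1 -1 -4]]
scene0.npz 124 [ 10.58 527.88 -84.12] area 69.0 85.1
scene6.npz 124 [  8.96 527.38 -84.62] area 72.0 85.1
scene0.npz 66 [ 11.79 527.88 -84.12] area 65.0 82.4
scene6.npz 66 [ 10.12 527.55 -84.2 ] area 67.0 82.4
```

```bash
python3 -c "
from h import *;from cell import ctrl
goto(ctrl.read_state(),526.9,-84.4,252,1.337)"
python3 -m jog '-3 -0.5 25 0 0 0 -1;-3 -0.5 50 0 0 0 -1;-3 -0.5 57 0 0 0 -1;-3 -0.5 57 0 0 0 -1;-3 -0.5 57 0 0 0 -1;-3 -0.5 57 0 0 0 -1'
python3 -c "
from shaft import *;from cell import ctrl
s=ctrl.read_state();goto(s,526.9,-84.4,252,1.337)
for n in ['scene']:
    d=ctrl.get_image(n);np.savez(n+'7.npz',**d)
shaft('scene7.npz',s['eef_pos'][:2],140,235)
crop('scene7.npz','pics/s10.png',230,90,350,240,4)"
```

```text
clock 10.1 tcp [526.  -81.6 309.3] rpy [-3.1413e+00 -9.0000e-04  1.3432e+00] F [-0.3  0.  -1.4] w 18.8
tool shift [-2.6  1.5 57.3] turn deg [-0.02 -0.05  0.36]
clock: 10.85
eef_pos: [525.4, -86.5, 253.1]
tool_rot: [3.14, -0.0, 1.34]
force: [-0.1, -0.3, -0.3]
width: 18.8
clock 10.85 tcp [525.4 -86.5 253.1] rpy [ 3.1399e+00 -1.0000e-04  1.3401e+00] F [-0.1 -0.3 -0.3] w 18.8
tool shift [2.4 1.  1.1] turn deg [ 0.09 -0.01  0.18]
pts 289 axis at z 187.5 [ 5.257457e+02 -8.620430e+01 -3.800000e-03 -2.700000e-03] rms 1.11
 z 145 proj u [292.41 172.74] seen u 292.42
 z 230 proj u [290.72 132.35] seen u 290.7
```

View pics/s10.png

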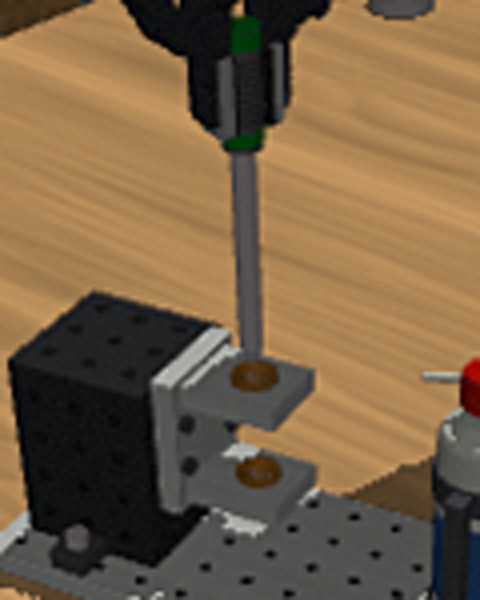

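```bash
python3 -m jog '2.4 1 0 0 0 0 -1;2.4 1 0 0 0 0 -1;2.4 1 3 0 0 0 -1;2.4 1 3 0 0 0 -1'
python3 -c "
from shaft import *;from cell import ctrl
s=ctrl.read_state();goto(s,526.9,-84.4,252,1.337)"
```

```text
clock: 11.4
eef_pos: [526.1, -84.5, 249.0]
tool_rot: [-3.141, 0.0, 1.34]
force: [0.4, -0.4, -1.4]
width: 18.7
clock 11.4 tcp [526.1 -84.5 249. ] rpy [-3.1408e+00  1.0000e-04  1.3399e+00] F [ 0.4 -0.4 -1.4] w 18.7
tool shift [ 0.3  0.8 -3. ] turn deg [-0.04  0.01  0.16]
```

Tip is now just above the mouth (z ≈ 127.5). I'll descend in small steps and watch the force.

```bash
python3 -m jog '0.3 0.8 2 0 0 0 -1;0.3 0.8 4 0 0 0 -1;0.3 0.8 6 0 0 0 -1;0.3 0.8 6 0 0 0 -1'
python3 -m jog '0 0 1 0 0 0 -1;0 0 2 0 0 0 -1;0 0 3 0 0 0 -1;0 0 3 0 0 0 -1'
python3 -m jog '0 0 1 0 0 0 -1;0 0 2 0 0 0 -1;0 0 3 0 0 0 -1;0 0 3 0 0 0 -1'
```

```text
clock: 11.9
eef_pos: [527.0, -84.3, 243.1]
tool_rot: [-3.141, 0.0, 1.34]
force: [-0.1, 0.4, -1.9]
width: 18.5
clock: 12.4
eef_pos: [527.2, -84.3, 240.3]
tool_rot: [-3.142, -0.0, 1.34]
force: [0.6, -0.5, -0.7]
width: 18.6
clock: 12.9
eef_pos: [527.1, -84.4, 237.2]
tool_rot: [-3.141, 0.0, 1.34]
force: [0.2, -0.3, -1.0]
width: 18.7
```

```bash
python3 -m jog '0 0 1 0 0 0 -1;0 0 2 0 0 0 -1;0 0 3 0 0 0 -1;0 0 4 0 0 0 -1;0 0 4 0 0 0 -1'
python3 -m jog '0 0 1.5 0 0 0 -1;0 0 3 0 0 0 -1;0 0 4.5 0 0 0 -1;0 0 6 0 0 0 -1;0 0 6 0 0 0 -1'
python3 -m jog '0 0 1.5 0 0 0 -1;0 0 3 0 0 0 -1;0 0 4.5 0 0 0 -1;0 0 6 0 0 0 -1;0 0 6 0 0 0 -1'
```

```text
clock: 13.52
eef_pos: [526.7, -84.5, 233.0]
tool_rot: [-3.14, 0.0, 1.34]
force: [-2.4, -1.8, 0.1]
width: 19.0
clock: 14.15
eef_pos: [526.8, -84.4, 227.0]
tool_rot: [-3.141, 0.0, 1.34]
force: [-2.8, -1.6, -1.0]
width: 18.3
clock: 14.78
eef_pos: [526.9, -84.4, 221.0]
tool_rot: [-3.141, 0.0, 1.34]
force: [-4.0, -1.9, -1.2]
width: 18.6
```

```bash
python3 -m jog '-0.4 -0.7 0 0 0 0 -1;-0.4 -0.7 0 0 0 0 -1;-0.4 -0.7 0 0 0 0 -1'
python3 -c "
from shaft import *;from cell import ctrl
s=ctrl.read_state();goto(s,526.9,-84.4,221,1.337)
for n in ['scene']:
    d=ctrl.get_image(n);np.savez(n+'8.npz',**d)
shaft('scene8.npz',s['eef_pos'][:2],130,203)
crop('scene8.npz','pics/s11.png',230,90,350,240,4)"
```

```text
clock: 15.15
eef_pos: [526.6, -84.5, 221.2]
tool_rot: [3.141, -0.0, 1.34]
force: [-3.1, -1.3, -2.4]
width: 18.6
clock 15.15 tcp [526.6 -84.5 221.2] rpy [ 3.1412e+00 -3.0000e-04  1.3400e+00] F [-3.1 -1.3 -2.4] w 18.6
tool shift [0.2 0.2 0.2] turn deg [ 0.02 -0.02  0.17]
pts 211 axis at z 166.5 [ 5.263433e+02 -8.459790e+01  9.400000e-03  6.600000e-03] rms 0.99
 z 135 proj u [292.93 177.78] seen u 292.89
 z 198 proj u [291.73 148.74] seen u 291.62
```

View pics/s11.png

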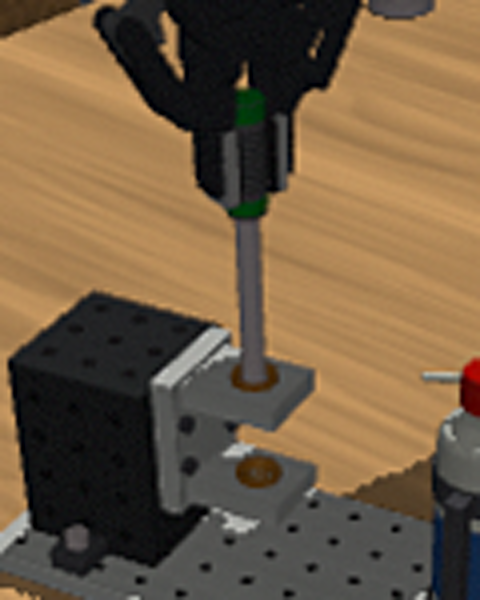

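The bar is through the upper bushing (entry at scene ≈ (294,184)). There's a small side force toward −x, so I'll ease that off before going lower.

```bash
python3 -m jog '-0.4 -0.8 0 0 0 0 -1;-0.4 -0.8 0 0 0 0 -1;-0.4 -0.8 0 0 0 0 -1;-0.4 -0.8 0 0 0 0 -1'
python3 -m jog '0 0 2 0 0 0 -1;0 0 4 0 0 0 -1;0 0 6 0 0 0 -1;0 0 8 0 0 0 -1;0 0 8 0 0 0 -1'
```

```text
clock: 15.7
eef_pos: [526.1, -84.7, 221.6]
tool_rot: [3.14, -0.0, 1.34]
force: [-0.6, -0.3, -1.1]
width: 18.8
clock: 16.32
eef_pos: [525.7, -84.6, 213.1]
tool_rot: [3.141, -0.0, 1.34]
force: [-0.9, -0.7, -2.3]
width: 18.7
```

```bash
python3 -m jog '0 0 2 0 0 0 -1;0 0 4 0 0 0 -1;0 0 6 0 0 0 -1;0 0 8 0 0 0 -1;0 0 10 0 0 0 -1;0 0 10 0 0 0 -1'
python3 -m jog '0 0 2 0 0 0 -1;0 0 4 0 0 0 -1;0 0 6 0 0 0 -1;0 0 8 0 0 0 -1;0 0 8 0 0 0 -1'
python3 -m jog '0 0 1 0 0 0 -1;0 0 2 0 0 0 -1;0 0 3 0 0 0 -1;0 0 4 0 0 0 -1;0 0 4 0 0 0 -1'
python3 -m jog '0 0 1 0 0 0 -1;0 0 2 0 0 0 -1;0 0 3 0 0 0 -1;0 0 4 0 0 0 -1;0 0 4 0 0 0 -1'
```

```text
clock: 17.08
eef_pos: [525.5, -84.7, 203.1]
tool_rot: [-3.141, -0.0, 1.34]
force: [0.0, 0.1, -0.9]
width: 18.7
clock: 17.7
eef_pos: [525.5, -84.8, 195.1]
tool_rot: [-3.141, 0.0, 1.34]
force: [-0.1, 0.1, -0.9]
width: 19.0
clock: 18.32
eef_pos: [525.5, -84.8, 191.2]
tool_rot: [-3.141, -0.0, 1.34]
force: [-0.2, -0.3, -0.6]
width: 18.4
clock: 18.95
eef_pos: [525.5, -84.7, 187.3]
tool_rot: [-3.141, -0.0, 1.34]
force: [0.5, 0.0, -1.4]
width: 18.5
```

```bash
python3 -m jog '0 0 1 0 0 0 -1;0 0 2 0 0 0 -1;0 0 3 0 0 0 -1;0 0 4 0 0 0 -1;0 0 4 0 0 0 -1'
python3 -m jog '0 0 1 0 0 0 -1;0 0 2 0 0 0 -1;0 0 3 0 0 0 -1;0 0 4 0 0 0 -1;0 0 4 0 0 0 -1'
python3 -m jog '0 0 1 0 0 0 -1;0 0 2 0 0 0 -1;0 0 3 0 0 0 -1;0 0 4 0 0 0 -1;0 0 4 0 0 0 -1'
```

```text
clock: 19.58
eef_pos: [525.5, -84.8, 183.2]
tool_rot: [-3.141, -0.0, 1.34]
force: [0.7, -0.8, -0.9]
width: 18.7
clock: 20.2
eef_pos: [525.5, -84.8, 179.2]
tool_rot: [-3.141, 0.0, 1.34]
force: [-0.7, 0.4, -1.4]
width: 18.3
clock: 20.82
eef_pos: [525.5, -84.8, 175.2]
tool_rot: [-3.141, 0.0, 1.34]
force: [-0.1, -0.4, -0.5]
width: 18.8
```

No contact force at all, so I'll carry on to a tip height of about 30 (TCP ≈ 151.5).

```bash
python3 -m jog '0 0 1.5 0 0 0 -1;0 0 3 0 0 0 -1;0 0 4.5 0 0 0 -1;0 0 6 0 0 0 -1;0 0 8 0 0 0 -1;0 0 8 0 0 0 -1'
python3 -m jog '0 0 2 0 0 0 -1;0 0 4 0 0 0 -1;0 0 6 0 0 0 -1;0 0 8 0 0 0 -1;0 0 8 0 0 0 -1'
python3 -m jog '0 0 2 0 0 0 -1;0 0 4 0 0 0 -1;0 0 6 0 0 0 -1;0 0 7 0 0 0 -1;0 0 7 0 0 0 -1;0 0 7 0 0 0 -1'
python3 -c "
from shaft import *;from cell import ctrl
s=ctrl.read_state();goto(s,525.5,-84.7,152,1.337)
for n in ['scene']:
    d=ctrl.get_image(n);np.savez(n+'9.npz',**d)
P=cloud(d);u,v=proj(d,[525.5,-84.7,30])[0].round().astype(int);print('tip px',u,v)
h=cv2.cvtColor(d['image'],cv2.COLOR_RGB2HSV).astype(int)
m=(h[...,0]>45)&(h[...,0]<75)&(h[...,1]>150)&(np.hypot(P[...,0]-525,P[...,1]+85)<20)
print('green z range',np.nanmin(P[m][:,2]),np.nanmax(P[m][:,2]))
crop('scene9.npz','pics/s12.png',220,100,360,250,4)"
```

```text
clock: 21.58
eef_pos: [525.4, -84.8, 167.1]
tool_rot: [-3.141, 0.0, 1.34]
force: [0.5, -0.2, -1.2]
width: 18.6
clock: 22.2
eef_pos: [525.4, -84.8, 159.1]
tool_rot: [-3.141, 0.0, 1.34]
force: [-0.1, -0.8, -2.4]
width: 18.4
clock: 22.95
eef_pos: [525.6, -84.8, 152.4]
tool_rot: [3.141, -0.0, 1.34]
force: [0.7, -0.2, -1.5]
width: 18.5
clock 22.95 tcp [525.6 -84.8 152.4] rpy [ 3.1414 -0.      1.34  ] F [ 0.7 -0.2 -1.5] w 18.5
tool shift [ 0.  -0.1  0.4] turn deg [ 0.01 -0.    0.17]
tip px 295 220
green z range 144.6292223782288 199.37163541613742
```

View pics/s12.png

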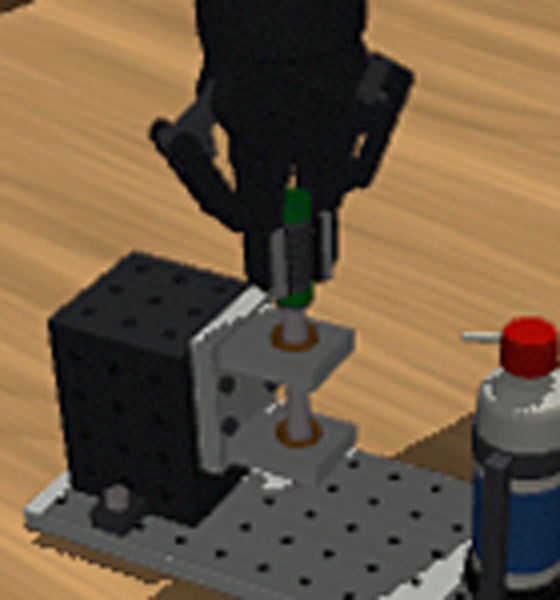

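The bar stands upright through both bushings (scene ≈ (293,184) and (295,208)). The green bands span z ≈ 144.6–199, so the tip is at about 31. Last, I'll check the red bar, caliper, holder and cap against the first picture, then hand in.

```bash
python3 -m jog '0 0 0 0 0 0 -1;0 0 0 0 0 0 -1;0 0 0 0 0 0 -1;0 0 0 0 0 0 -1'
python3 - <<'E'
from h import *;from cell import ctrl
a=load("scene0.npz");d=ctrl.get_image("scene");P0=cloud(a);P1=cloud(d)
def red(x,box):
    h=cv2.cvtColor(x["image"],cv2.COLOR_RGB2HSV).astype(int);m=((h[...,0]<7)|(h[...,0]>174))&(h[...,1]>150)&(h[...,2]>40)
    u0,v0,u1,v1=box;k=m[v0:v1,u0:u1];P=cloud(x)[v0:v1,u0:u1][k];return k.sum(),np.round(np.nanmean(P,0),1)
for n,b in [("redbar",(440,205,490,250)),("holder",(255,290,365,385)),("cap",(340,175,366,200))]: print(n,red(a,b),red(d,b))
c0=a["z_map"][240:325,120:225];c1=d["z_map"][240:325,120:225];print("caliper depth diff",np.median(abs(c1-c0)),np.mean(abs(c1-c0)>5))
s=ctrl.read_state();print(s["width"],s["force"],s["eef_pos"],s["clock"])
ctrl.finish_job()
E
```

```text
clock: 23.5
eef_pos: [525.6, -84.8, 152.3]
tool_rot: [3.142, 0.0, 1.34]
force: [0.2, 0.4, -1.1]
width: 18.5
redbar (np.int64(172), array([486.6, 252. , 160.7])) (np.int64(170), array([486.7, 252. , 160.9]))
holder (np.int64(3688), array([738.5, 142.1,  26. ])) (np.int64(3688), array([738.4, 142.2,  26. ]))
cap (np.int64(184), array([504.6,  40.4, 155. ])) (np.int64(185), array([504.7,  40.4, 154.9]))
caliper depth diff 1.3893433 0.02453781512605042
18.214325349341138 [-0.30143406  0.56524879 -1.79517929] [525.57314067 -84.77374978 152.33609712] 23.55
the job is handed in; nothing more can be done
```

I pressed the duster's nozzle cap fully down, let it spring back, and passed the green-banded bar through both bushings. The job was handed in at 23.5 s; the interface reports no verdict.

- **Cap:** it bottomed at z = 155.9 mm, the expected 5 mm of travel, with the force rising to 18 N. The final picture shows it back at its starting height.
- **Bar:** the only side force I saw was about 4.5 N in the upper bushing, and I shifted the arm to relieve it. The lower bushing gave no noticeable contact force. At the end the bar is held upright in the gripper, opening about 18.5 mm, with only its own weight on the wrist. Its tip is about 30 mm above the bench, roughly 20 mm below the lower bushing. I worked that out from the arm position and the handle's green bands, because the tip itself was not visible in the last view.
- **Other parts:** the red-banded bar and the holder measured within 0.2 mm of where they started. The caliper got only a depth-image comparison, which showed no sign of movement.
- **Disagreement:** the two cameras differed by about 2 mm in x on the bushing axis (525.8 and 527.6 mm). I entered at 527 mm, and contact then showed the true axis near x = 525.5 mm.

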